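Tip the detector blocks off the step and sort them by the dot underneath

TASK

Push each of the two white detector blocks towards the robot over the step's edge, so that it tips once and comes to stand on its leading face on the black strip with its glass window facing the robot, never window down; this shows the coloured dot that was underneath it. Then slide each block along the strip to stand squarely and wholly on the pad of its dot's colour. Do not knock or shift the other things on the bench.

Things in the scene. Friction and masses are not known exactly. Their poses are not given: they have to be found in the camera images.
- step_edge (a point): Middle of the upper edge of the fixed riser's step. Own x points away from the robot onto the deck, own y along the edge, z up. The level deck behind the edge is 56 mm above the table, 150 mm deep, 580 mm long (290 each side of this point). In front of the edge a sheer wall drops 50 mm to a black strip, 6 mm above the table, 130 mm deep, as long as the deck.
- block_a_center (a point): Centre of block a: plain white-wrapped box, 90 (own x) x 90 (own y) x 75 mm (own z), about 0.6 kg, too wide to grip; the blocks look alike. Own z points out of its green glass window (up at the start), own -x at the step's edge (turned up to 0.28 rad either way). Starts on the deck, centre about 60 to 73 mm behind the edge.
- block_b_center (a point): Centre of block b: plain white-wrapped box, 90 (own x) x 90 (own y) x 75 mm (own z), about 0.6 kg, too wide to grip; the blocks look alike. Own z points out of its green glass window (up at the start), own -x at the step's edge (turned up to 0.28 rad either way). Starts on the deck, centre about 60 to 73 mm behind the edge.
- block_a_window (a point): Centre of the glass window (70 mm square) of block a, on its outer face, 37.5 mm from the block's centre along own z.
- block_b_window (a point): Centre of the glass window (70 mm square) of block b, on its outer face, 37.5 mm from the block's centre along own z.
- block_a: Block a again, origin at the centre of its starting underside. Pushed squarely from behind it tips over the edge by itself soon after its centre passes the edge, and lands on its leading face: then 90 mm high, 75 mm deep, own x up, window towards the robot, old underside at or near the riser's wall.
- block_b: Block b again, origin at the centre of its starting underside. Pushed squarely from behind it tips over the edge by itself soon after its centre passes the edge, and lands on its leading face: then 90 mm high, 75 mm deep, own x up, window towards the robot, old underside at or near the riser's wall.
- dot_orange (a point): Centre of the orange dot (34 mm across) on the underside of one of the two blocks, on the block's middle line, 24 mm from the underside's centre towards its rear end. Out of sight until the block is tipped; then on its upright back face, above the deck, facing away from the robot.
- dot_blue (a point): Centre of the blue dot (34 mm across) on the underside of one of the two blocks, on the block's middle line, 24 mm from the underside's centre towards its rear end. Out of sight until the block is tipped; then on its upright back face, above the deck, facing away from the robot.
- pad_orange: Thin flat orange pad at one end of the black strip, 110 mm (x, away from the robot) x 120 mm (y, along the step), flush with the strip; which end varies. Origin at the pad's centre, level with the strip; axes as those of the step; its rear side lies along the riser's wall.
- pad_blue: Thin flat blue pad at one end of the black strip, 110 mm (x, away from the robot) x 120 mm (y, along the step), flush with the strip; which end varies. Origin at the pad's centre, level with the strip; axes as those of the step; its rear side lies along the riser's wall.
- tube_up: Loose amber photomultiplier tube standing on one end of the deck, 62 mm across, 122 mm high. Leave alone. Origin at the centre of its underside.
- slab: Loose glass slab on black foam, 90 x 80 x 28 mm, on the other end of the deck. Leave alone. Origin at the centre of its underside.
- tube_cradle: Loose photomultiplier tube lying in a foam cradle on the table behind the riser, 155 x 85 mm, 75 mm high. Leave alone. Origin at the centre of its underside.
- solvent: Loose green bottle with a red cap, 64 mm across, 150 mm high, on the table behind the riser. Leave alone. Origin at the centre of its underside.
- grease: Loose jar, 66 mm across, 60 mm high, on the table just in front of the strip. Leave alone. Origin at the centre of its underside.
- tape: Loose roll of black tape lying flat, 90 mm across, 24 mm high, on the table just in front of the strip. Leave alone. Origin at the centre of its underside.
- driver: Loose screwdriver lying on the table at the robot's right. Leave alone. Origin on its underside.

How it is judged:
By the outcome, as a careful person would: the job done as asked, in the order asked, and still so for the second after the job is handed in, with the robot touching nothing.
It also fails if it takes over 72 s, if anything falls off the work surface, if the arm or the gripper's body presses on something with over 40 N, if the wrist force passes 120 N, or if a joint passes its speed limit or range.

ROBOT

A 7-joint arm with a two-finger parallel gripper is mounted at the origin on the work surface. World frame = base frame: x ahead of the robot, y to its left, z up, the work surface at z = 0. Lengths are in m, angles in rad, forces in N, time in s.
With the tool pointing down it reaches from about 0.35 to 0.9 m from the base axis. Payload 8.1 kg.
Tool frame: the origin (TCP) lies midway between the tips of the shut fingers; the grasp point (between the pads) lies 19 mm behind it; z points along the fingers, y is the line along which they close (so a half turn about z gives the same grasp; the last joint's range is limited). The gripper opens to 92 mm and grips with 3 to 60 N. Pads are 19 mm wide; open, the fingers measure 130 mm over their backs; the gripper's body (75 mm by 190 mm) begins 47 mm behind the grasp point.
Start: joints at [1.009, 0.434, 0.025, 1.573, -0.012, 1.134, -0.075], TCP at [0.277, -0.56, 0.227] pointing down, gripper open.
Joint ranges: [-2.62, 2.62], [-0.44, 2.09], [-1.27, 1.32], [0.08, 2.57], [-1.32, 4.46], [0.12, 2], [-2.74, 2.74]. Speed limits (rad/s): [2.22, 2.22, 3.01, 3.01, 3.14, 3.14, 3.14].

INTERFACE

Orientations are given as a rotation vector (axis times angle).
In Python, from cell import arm gives the robot as it stands.
- The arm moves only by the tool send_rows, never from a script. Its argument "increments" is a list of rows, each a list of 3 entries, a list of its own where there are three numbers: the finger opening in cm, from 0 to 9.18, then the shift along the tool's x, y, z in cm, then the turn, a rotation vector about the tool's x, y, z in rad. A call has 1 to 5 rows; each row shifts and turns the commanded pose from where the row before left it, along the tool's axes as they then stand; what a row does not reach is not made up. A row lasts 1/10 s, in which the tool goes at most 50 mm and 8.59 degrees, less where a joint would pass 70% of its speed; a pose out of reach is approached as far as the arm can. A call is refused whole if a number of a shift passes 5 or a number of a turn 0.15, either way. A call with a gripper value outside its range is refused whole. The fingers move at their own pace and stop on an object; "force" is the grip in N (left out, the last holds). Time passes only in rows, so rows that do not move let the fingers close. It gives the time, the measured TCP pose, the force, the opening and the grip force at its end, in the units of the state.
- arm.observe(): the state, without advancing time (a new reading comes with each control period).
- arm.get_image(name): name is "scene" or "side" or "wrist"; returns the picture (480x640x3 uint8, red, green, blue); there is no depth.
- arm.camera_params(name): a dict with "camera_matrix" (3x3 intrinsics, pixels), "R" (3x3) and "t" (3): a world point X has camera coordinates R X + t. Camera axes: x right, y down, z forward; pixel columns grow to the right and rows downward; lengths in m; the calibration is good to about 2 mm. A picture is of the moment at which its call begins: read the wrist's pose just before it. camera_params takes no time and is no camera call; for the wrist camera it gives the pose at the moment of the call.
- arm.sign_off(): hands the job in; it is judged then, once.
The state is a dict: "clock": time; "joints": joint angles; "dq": joint speeds; "joint_efforts": joint torques, N m; "position": TCP position; "ee_rot": TCP orientation; "force": force on the tool from outside, world axes, zero at the start; "ft_torque": the same for the moment, N m; "width": opening from 0.0 (shut) to 1.0 (fully open); "gripper_force": force on a finger pad.
Only numpy, scipy, OpenCV 4.12 (cv2) and the standard library are available. Lean on these libraries where they do the work, as an engineer would, in place of code of your own. Each camera call takes 0.05 s, during which the arm holds its last target. There are 200 camera calls.

## Working session

There is one attempt and no reset: what is moved stays moved. The work goes in short steps, Python scripts to look and compute and a tool call to move; the robot and the scene stay as the last step left them, time stands still between calls to the robot, and variables do not carry over. Pictures are saved under pics/ and viewed, at most 10 in all, crops included, and the job is handed in when it is done.

Besides the shell and the picture viewer there is one more tool, called in YAML: its name, and indented under it one key for each argument. send_rows: Moves the arm, as the interface text tells. Its arguments: {"type":"object","properties":{"increments":{"type":"array"},"force":{"type":"number"}},"required":["increments"]}

```bash
mkdir -p pics; ls; python3 - <<'E'
from cell import arm
import cv2
print(arm.observe())
for n in ("scene","side"):
    im=arm.get_image(n); cv2.imwrite(f"pics/{n}0.png",im[:,:,::-1])
    p=arm.camera_params(n); print(n,p['camera_matrix'].tolist(),(-p['R'].T@p['t']).round(3),p['R'].round(3).tolist())
E
```

```text
pics
{'clock': 0.0, 'joints': array([ 1.0093676 ,  0.43524633,  0.02498217,  1.5741282 , -0.01163072,
        1.13400932, -0.07510014]), 'dq': array([-3.01341499e-04, -5.29541222e-04,  3.48280210e-05,  1.26260579e-03,
       -1.97557686e-03,  5.68712386e-04, -1.02820144e-03]), 'joint_efforts': array([-1.35902999e-03, -6.67856312e+01,  9.84846130e-01, -3.14460576e+01,
       -6.05831738e-02,  4.28399455e-02,  1.42158387e-04]), 'position': array([ 0.27652531, -0.5599013 ,  0.22591855]), 'ee_rot': array([-3.05778621e+00, -7.13923944e-01,  7.77371179e-04]), 'force': array([1.1626952 , 0.78656443, 0.27029652]), 'ft_torque': array([ 0.0176665 ,  0.03087001, -0.01511812]), 'gripper_force': 0.0, 'width': 0.9999269275802474}
scene [[595.7884326182486, 0.0, 325.0208265346556], [0.0, 595.7884326182486, 238.27622164958223], [0.0, 0.0, 1.0]] [1.62  0.523 1.234] [[-0.512, 0.859, 0.001], [0.585, 0.35, -0.732], [-0.629, -0.374, -0.681]]
side [[497.5493392541447, 0.0, 318.8495833230492], [0.0, 497.5493392541447, 241.4217005020187], [0.0, 0.0, 1.0]] [0.107 0.7   0.644] [[-0.849, -0.528, 0.015], [-0.285, 0.435, -0.854], [0.445, -0.729, -0.52]]
```

View pics/scene0.png

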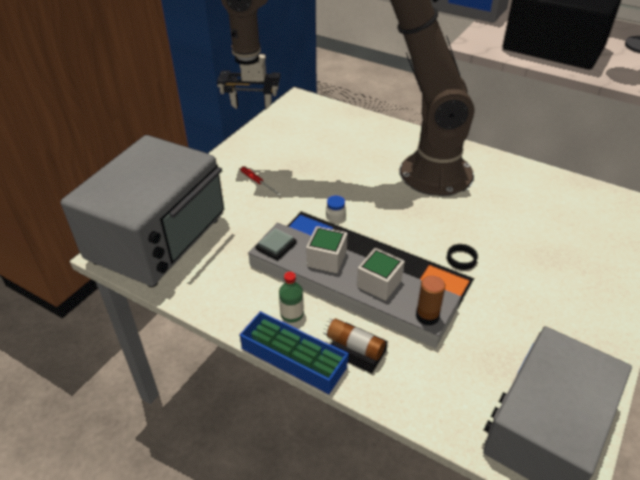

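View pics/side0.png

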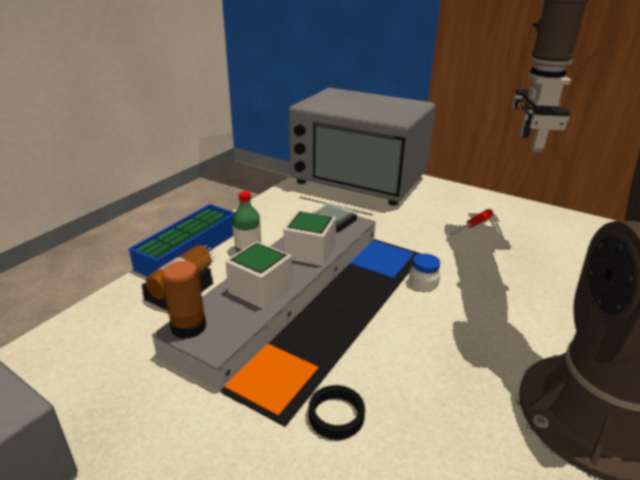

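The scene view shows green windows at about (326,240) and (382,265), blue pad (312,225), orange pad (445,280), tube (430,298) and slab (276,240). The side view shows orange at (275,378), blue at (383,258), grease (425,270) and tape (337,411).

```bash
cat > h.py <<'E'
import numpy as np, cv2
from cell import arm
def ray(n,px,z,p=None):
    p=p or arm.camera_params(n); K,R,t=p['camera_matrix'],p['R'],p['t']
    px=np.atleast_2d(np.float64(px)); d=(np.c_[px,np.ones(len(px))]@np.linalg.inv(K).T)@R
    c=-R.T@t; return c+d*((z-c[2])/d[:,2])[:,None]
def mask(im,lo,hi):
    return cv2.inRange(cv2.cvtColor(im,cv2.COLOR_RGB2HSV),lo,hi)
def comps(m,amin=150):
    cs,_=cv2.findContours(m,cv2.RETR_EXTERNAL,cv2.CHAIN_APPROX_NONE)
    return [c[:,0,:] for c in cs if cv2.contourArea(c)>amin]
def rect(n,c,z):
    w=ray(n,c,z)[:,:2]; (cx,cy),(a,b),th=cv2.minAreaRect(np.float32(w*1000))
    th=(th+45)%90-45 ; return np.round([cx,cy,a,b,th],1)
COL=dict(green=((55,80,30),(85,255,200)),orange=((5,200,150),(16,255,255)),blue=((100,180,120),(118,255,255)))
E
python3 - <<'E'
from h import *
for n in ("scene","side"):
    im=cv2.imread(f"pics/{n}0.png")[:,:,::-1].copy()
    for k,z in (("green",.131),("orange",.006),("blue",.006)):
        for c in comps(mask(im,*COL[k])):
            if len(c)<400: print(n,k,c.mean(0).round(),rect(n,c,z))
# step edge ends & others, side view
im=cv2.imread("pics/side0.png")[:,:,::-1].copy()
print("edge px",ray("side",[[222,379],[376,221],[157,337],[158,357]],.056).round(3).tolist())
print("grease",ray("side",[[425,263],[425,288]],.0).round(3).tolist(),"tape",ray("side",[[337,408]],.024).round(3))
print("tube top side/scene",ray("side",[[181,271]],.178).round(3),ray("scene",[[432,284]],.178).round(3))
print("slab",ray("scene",[[276,237]],.084).round(3),"bottle cap",ray("scene",[[290,276]],.15).round(3),ray("side",[[245,195]],.15).round(3))
print("cradle", ray("scene",[[329,325],[385,345],[375,367],[325,345]],.05).round(3).tolist())
E
```

```text
scene green [296. 347.] [ 9.476e+02  4.230e+01  2.137e+02  5.880e+01 -1.000e-01]
scene green [291. 293.] [816.3 -54.5  66.1  52.   30.9]
scene green [381. 264.] [610.1  91.   67.8  67.1  -3. ]
scene green [327. 239.] [603.1 -77.1  66.7  67.6  12.7]
scene blue [309. 224.] [ 462.  -227.    56.9   95.6    0.5]
side green [258. 257.] [611.4  90.9  69.2  69.8  -2.5]
side green [310. 222.] [604.6 -78.1  69.6  67.9  13.3]
side green [180. 233.] [7.977e+02 9.680e+01 5.420e+01 1.970e+02 2.000e-01]
side green [245. 217.] [735.9 -23.9  51.2 110.6  37.9]
side orange [272. 378.] [486.2 223.1 109.8 120.9   0.5]
side blue [426. 261.] [ 397.4 -256.9   55.5   56.2   21.2]
side blue [382. 258.] [ 489.3 -215.8  107.3  118.4    0.8]
edge px [[0.518, 0.308, 0.056], [0.544, -0.283, 0.056], [0.676, 0.295, 0.056], [0.638, 0.328, 0.056]]
grease [[0.399, -0.257, 0.0], [0.363, -0.165, -0.0]] tape [[0.352 0.236 0.024]]
tube top side/scene [[0.645 0.248 0.178]] [[0.652 0.247 0.178]]
slab [[ 0.626 -0.23   0.084]] bottle cap [[ 0.784 -0.076  0.15 ]] [[ 0.774 -0.072  0.15 ]]
cradle [[0.798, 0.046, 0.05], [0.781, 0.195, 0.05], [0.851, 0.204, 0.05], [0.856, 0.069, 0.05]]
```

send_rows:
  increments:
    - [5.0,[0,0,-2.5],[0,0,0.15]]
    - [5.0,[0,0,-2.5],[0,0,0.15]]
    - [5.0,[0,0,-2.5],[0,0,0.15]]
    - [5.0,[4,-3,0],[0,0,0]]
    - [5.0,[4,-4,0],[0,0,0]]

```text
clock: 0.6
position: [0.3517, -0.495, 0.3021]
ee_rot: [3.14, 0.007, 0.001]
force: [1.4, 0.2, 0.2]
width: 0.615
gripper_force: 0.0
```

```bash
cat >> h.py <<'E'
from scipy.spatial.transform import Rotation as Ro
def st():
    s=arm.observe(); R=Ro.from_rotvec(s['ee_rot']).as_matrix()
    print('t',round(float(s['clock']),2),'p',(s['position']*1000).round(1),'yawx',np.degrees(np.arctan2(R[1,0],R[0,0])).round(2),'tilt z',R[:,2].round(3),'F',s['force'].round(1),'w',round(float(s['width']),2),'q',s['joints'].round(2)); return s,R
def to(target):
    s,R=st(); print('tool shift cm',(R.T@(np.array(target)-s['position'])*100).round(2))
E
python3 -c "
from h import *
to([.68,-.075,.3])"
```

```text
t 0.6 p [ 351.7 -495.   302.1] yawx 0.27 tilt z [ 0.    -0.001 -1.   ] F [1.4 0.2 0.2] w 0.62 q [ 0.79  0.35  0.1   1.51 -0.04  1.28 -0.67]
tool shift cm [ 33.02 -41.84   0.17]
```

send_rows:
  increments:
    - [5.0,[3,-3.8,0],[0,0,0]]
    - [5.0,[3,-3.8,0],[0,0,0]]
    - [5.0,[3,-3.8,0],[0,0,0]]
    - [5.0,[3,-3.8,0],[0,0,0]]
    - [5.0,[3,-3.8,0],[0,0,0]]

```text
clock: 1.1
position: [0.5006, -0.3012, 0.3015]
ee_rot: [-3.141, -0.014, 0.001]
force: [0.4, -1.2, -0.4]
width: 0.547
gripper_force: 0.0
```

send_rows:
  increments:
    - [5.0,[3,-3.8,0],[0,0,0]]
    - [5.0,[3,-3.8,0],[0,0,0]]
    - [5.0,[3,-3.8,0],[0,0,0]]
    - [5.0,[3,-3.8,0],[0,0,0]]
    - [5.0,[3,-3.8,0],[0,0,0]]

```text
clock: 1.6
position: [0.649, -0.1101, 0.3014]
ee_rot: [3.141, 0.013, -0.001]
force: [1.2, -0.2, -0.9]
width: 0.547
gripper_force: 0.0
```

```bash
python3 -c "
from h import *
to([.68,-.075,.09])"
```

```text
t 1.6 p [ 649.  -110.1  301.4] yawx 0.48 tilt z [-0.001 -0.    -1.   ] F [ 1.2 -0.2 -0.9] w 0.55 q [ 0.13  0.45 -0.07  1.36  0.03  1.33 -1.5 ]
tool shift cm [ 3.14 -3.49 21.14]
```

send_rows:
  increments:
    - [5.0,[3.0,-3.3,0],[0,0,0]]
    - [5.0,[0,0,4],[0,0,0]]
    - [5.0,[0,0,4],[0,0,0]]
    - [5.0,[0,0,4],[0,0,0]]
    - [5.0,[0,0,0],[0,0,0]]

```text
clock: 2.1
position: [0.6739, -0.0783, 0.1753]
ee_rot: [-3.141, -0.014, 0.018]
force: [-0.9, 0.9, -0.9]
width: 0.546
gripper_force: 0.0
```

```bash
python3 - <<'E'
from h import *
to([.68,-.075,.09])
im=np.hstack([arm.get_image("scene")[170:370,220:480],arm.get_image("side")[150:350,140:440]])
cv2.imwrite("pics/a.png",cv2.resize(im,None,fx=1.4,fy=1.4)[:,:,::-1])
E
```

```text
t 2.1 p [673.9 -78.3 175.3] yawx 0.52 tilt z [-0.011  0.    -1.   ] F [-0.9  0.9 -0.9] w 0.55 q [ 0.08  0.57 -0.08  1.47  0.05  1.11 -1.56]
tool shift cm [ 0.71 -0.32  8.53]
```

View pics/a.png

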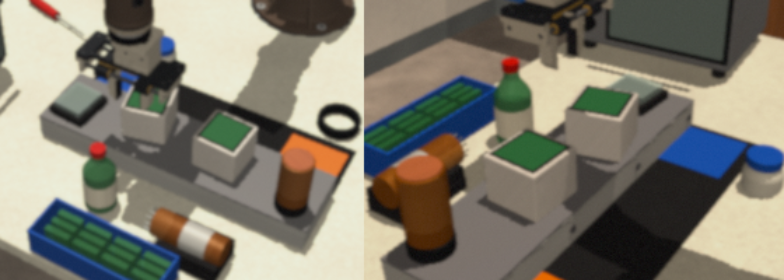

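The gripper hangs over the rear of the right block, with the bottle well behind it. I'm lowering and then pushing.

send_rows:
  increments:
    - [5.0,[0.7,-0.2,0],[0,0,0]]
    - [5.0,[0,0,2.8],[0,0,0]]
    - [5.0,[0,0,2.8],[0,0,0]]
    - [5.0,[0,0,2.7],[0,0,0]]
    - [5.0,[0,0,0],[0,0,0]]

```text
clock: 2.7
position: [0.6843, -0.0763, 0.0973]
ee_rot: [-3.141, -0.014, 0.004]
force: [-1.2, 0.8, -0.0]
width: 0.545
gripper_force: 0.0
```

send_rows:
  increments:
    - [5.0,[-0.7,0,0],[0,0,0]]
    - [5.0,[-0.7,0,0],[0,0,0]]
    - [5.0,[-0.7,0,0],[0,0,0]]
    - [5.0,[-0.6,0,0],[0,0,0]]
    - [5.0,[-0.6,0,0],[0,0,0]]

```text
clock: 3.2
position: [0.6536, -0.0776, 0.101]
ee_rot: [3.14, 0.013, 0.009]
force: [4.8, -1.9, 2.1]
width: 0.545
gripper_force: 2.3
```

```bash
python3 - <<'E'
from h import *
to([.608,-.075,.09])
im=arm.get_image("side")
for c in comps(mask(im,*COL['green'])):
    r=rect("side",c,.131)
    if abs(r[0]-600)<60: print(r)
E
```

```text
t 3.2 p [653.6 -77.6 101. ] yawx 0.48 tilt z [ 0.006 -0.001 -1.   ] F [ 4.8 -1.9  2.1] w 0.54 q [ 0.09  0.6  -0.08  1.62  0.06  0.91 -1.58]
tool shift cm [-4.57 -0.3   1.07]
[611.3  90.4  70.5  69.8  -2.5]
[592.5 -73.   70.4  69.9   7.5]
```

send_rows:
  increments:
    - [5.0,[-0.6,0,0.4],[0,0,0]]
    - [5.0,[-0.6,0,0.3],[0,0,0]]
    - [5.0,[-0.6,0,0.2],[0,0,0]]
    - [5.0,[-0.6,0,0],[0,0,0]]
    - [5.0,[-0.6,0,0],[0,0,0]]

```text
clock: 3.75
position: [0.6234, -0.0766, 0.091]
ee_rot: [-3.141, -0.014, -0.006]
force: [6.9, -0.0, 4.8]
width: 0.541
gripper_force: 3.0
```

```bash
cat >> h.py <<'E'
def greens(z=.131):
    im=arm.get_image("side")
    for c in comps(mask(im,*COL['green'])):
        r=rect("side",c,z)
        if abs(r[0]-580)<80 and r[2]<90 and r[3]<90: print(r)
E
python3 - <<'E'
from h import *
to([.608,-.075,.09]); greens()
E
```

```text
t 3.75 p [623.4 -76.6  91. ] yawx 0.5 tilt z [ 0.004  0.    -1.   ] F [ 6.9 -0.   4.8] w 0.54 q [ 0.1   0.57 -0.08  1.71  0.06  0.86 -1.58]
tool shift cm [-1.54 -0.18  0.09]
[611.5  90.9  69.4  69.5  -2.7]
[ 5.676e+02 -7.140e+01  7.150e+01  7.140e+01 -2.000e-01]
```

send_rows:
  increments:
    - [5.0,[-0.5,0,0],[0,0,0]]
    - [5.0,[-0.5,0,0],[0,0,0]]
    - [5.0,[-0.4,0,0],[0,0,0]]
    - [5.0,[-0.4,0,0],[0,0,0]]
    - [5.0,[-0.4,0,0],[0,0,0]]

```text
clock: 4.3
position: [0.6019, -0.0769, 0.0911]
ee_rot: [-3.141, -0.014, -0.007]
force: [5.4, -0.9, 3.7]
width: 0.545
gripper_force: 2.9
```

send_rows:
  increments:
    - [5.0,[-0.3,0,0],[0,0,0]]
    - [5.0,[-0.3,0,0],[0,0,0]]
    - [5.0,[-0.3,0,0],[0,0,0]]
    - [5.0,[-0.3,0,0],[0,0,0]]
    - [5.0,[-0.3,0,0],[0,0,0]]

```text
clock: 4.8
position: [0.5833, -0.0773, 0.089]
ee_rot: [-3.141, -0.014, 0.004]
force: [0.4, 0.6, 0.1]
width: 0.546
gripper_force: 0.0
```

```bash
python3 - <<'E'
from h import *
to([.588,-.075,.09]); greens()
E
```

```text
t 4.8 p [583.3 -77.3  89. ] yawx 0.49 tilt z [-0.003  0.    -1.   ] F [0.4 0.6 0.1] w 0.55 q [ 0.1   0.53 -0.09  1.81  0.06  0.81 -1.58]
tool shift cm [ 0.47 -0.23 -0.11]
[611.5  90.7  69.5  69.8  -3.1]
```

Tipped. I'm backing up and then looking.

send_rows:
  increments:
    - [5.0,[2,0,0],[0,0,0]]
    - [5.0,[2,0,-2],[0,0,0]]
    - [5.0,[2,0,-4.5],[0,0,0]]
    - [5.0,[2,0,-4.5],[0,0,0]]
    - [5.0,[0,0,-4.5],[0,0,0]]

```text
clock: 5.35
position: [0.666, -0.0763, 0.2455]
ee_rot: [-3.141, -0.014, 0.001]
force: [0.5, 0.4, -0.1]
width: 0.543
gripper_force: 0.0
```

send_rows:
  increments:
    - [5.0,[0,-3.4,0],[0,0,0]]
    - [5.0,[0,-3.4,0],[0,0,0]]
    - [5.0,[0,-3.4,0],[0,0,0]]
    - [5.0,[0,-3.3,0],[0,0,0]]
    - [5.0,[0,-3.3,0],[0,0,0]]

```text
clock: 5.85
position: [0.6627, 0.0925, 0.2442]
ee_rot: [3.141, 0.014, -0.002]
force: [0.3, -0.2, 0.0]
width: 0.546
gripper_force: 0.0
```

```bash
python3 - <<'E'
from h import *
st()
im=np.hstack([arm.get_image("scene")[170:370,220:480],arm.get_image("side")[150:350,190:450]])
cv2.imwrite("pics/b.png",cv2.resize(im,None,fx=1.5,fy=1.5)[:,:,::-1])
E
```

```text
t 5.85 p [662.7  92.5 244.2] yawx 0.5 tilt z [-0.001 -0.    -1.   ] F [ 0.3 -0.2  0. ] w 0.55 q [-0.15  0.5  -0.11  1.42  0.05  1.23 -1.83]
```

View pics/b.png

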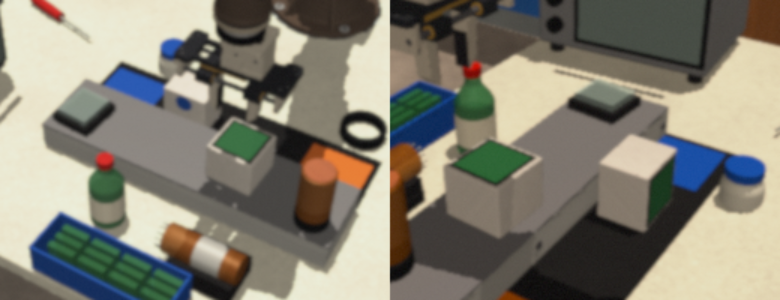

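The right block stands with its window towards the robot and a blue dot at crop (182,102), so it goes right, to blue. The left block must be orange and goes left. Tipping the left one now.

send_rows:
  increments:
    - [5.0,[1.6,0.1,2],[0,0,0]]
    - [5.0,[0,0,4.5],[0,0,0]]
    - [5.0,[0,0,4.5],[0,0,0]]
    - [5.0,[0,0,4.4],[0,0,0]]
    - [5.0,[0,0,0],[0,0,0]]

```text
clock: 6.45
position: [0.6744, 0.089, 0.0839]
ee_rot: [3.139, 0.014, -0.019]
force: [-0.2, 0.6, 0.3]
width: 0.547
gripper_force: 0.0
```

send_rows:
  increments:
    - [5.0,[-0.6,0,0],[0,0,0]]
    - [5.0,[-0.6,0,0],[0,0,0]]
    - [5.0,[-0.6,0,0],[0,0,0]]
    - [5.0,[-0.6,0,0],[0,0,0]]
    - [5.0,[-0.6,0,0],[0,0,0]]

```text
clock: 6.95
position: [0.652, 0.0905, 0.0938]
ee_rot: [-3.141, -0.013, -0.011]
force: [5.9, 0.7, 4.3]
width: 0.545
gripper_force: 3.1
```

send_rows:
  increments:
    - [5.0,[-0.6,0,0],[0,0,0]]
    - [5.0,[-0.6,0,0],[0,0,0]]
    - [5.0,[-0.6,0,0],[0,0,0]]
    - [5.0,[-0.5,0,0],[0,0,0]]
    - [5.0,[-0.5,0,0],[0,0,0]]

```text
clock: 7.45
position: [0.6243, 0.0901, 0.0939]
ee_rot: [-3.141, -0.013, -0.012]
force: [7.9, 0.4, 4.4]
width: 0.541
gripper_force: 3.5
```

```bash
python3 - <<'E'
from h import *
to([.585,.091,.09]); greens()
E
```

```text
t 7.45 p [624.3  90.1  93.9] yawx 0.48 tilt z [ 0.008  0.001 -1.   ] F [7.9 0.4 4.4] w 0.54 q [-0.15  0.57 -0.11  1.7   0.08  0.86 -1.86]
tool shift cm [-3.93 -0.12  0.36]
[568.   89.3  72.9  71.8   0. ]
```

send_rows:
  increments:
    - [5.0,[-0.5,0,0.1],[0,0,0]]
    - [5.0,[-0.5,0,0.1],[0,0,0]]
    - [5.0,[-0.4,0,0.1],[0,0,0]]
    - [5.0,[-0.4,0,0],[0,0,0]]
    - [5.0,[-0.4,0,0],[0,0,0]]

```text
clock: 8.0
position: [0.6023, 0.09, 0.0904]
ee_rot: [-3.141, -0.013, -0.011]
force: [6.8, 1.0, 4.9]
width: 0.54
gripper_force: 3.2
```

send_rows:
  increments:
    - [5.0,[-0.3,0,0],[0,0,0]]
    - [5.0,[-0.3,0,0],[0,0,0]]
    - [5.0,[-0.3,0,0],[0,0,0]]
    - [5.0,[-0.3,0,0],[0,0,0]]
    - [5.0,[-0.3,0,0],[0,0,0]]

```text
clock: 8.5
position: [0.5829, 0.0894, 0.0874]
ee_rot: [3.141, 0.014, -0.004]
force: [0.1, 0.1, -0.1]
width: 0.546
gripper_force: 0.0
```

```bash
python3 - <<'E'
from h import *
to([.585,.091,.09]); greens()
E
```

```text
t 8.5 p [582.9  89.4  87.4] yawx 0.5 tilt z [-0.002 -0.    -1.   ] F [ 0.1  0.1 -0.1] w 0.55 q [-0.16  0.53 -0.12  1.8   0.08  0.81 -1.88]
tool shift cm [ 0.21 -0.15 -0.26]
```

send_rows:
  increments:
    - [2.5,[1.0,0,-2],[0,0,0]]
    - [2.5,[0,0,-4],[0,0,0]]
    - [2.5,[0,0,-4],[0,0,-0.15]]
    - [2.5,[0,0,-4],[0,0,-0.15]]
    - [2.5,[0,0,0],[0,0,-0.15]]

```text
clock: 9.05
position: [0.5965, 0.0905, 0.2331]
ee_rot: [3.057, 0.724, 0.012]
force: [1.0, -1.1, -0.6]
width: 0.276
gripper_force: 0.0
```

send_rows:
  increments:
    - [2.5,[0,0,0],[0,0,-0.15]]
    - [2.5,[0,0,0],[0,0,-0.15]]
    - [2.5,[0,0,0],[0,0,-0.15]]
    - [2.5,[0,0,0],[0,0,-0.15]]
    - [2.5,[0,0,0],[0,0,-0.15]]

```text
clock: 9.55
position: [0.5934, 0.0896, 0.2269]
ee_rot: [-2.579, -1.793, 0.004]
force: [-0.9, 0.4, 0.4]
width: 0.27
gripper_force: 0.0
```

send_rows:
  increments:
    - [2.5,[0,0,0],[0,0,-0.15]]
    - [2.5,[0,0,0],[0,0,-0.15]]
    - [2.5,[0,0,0],[0,0,-0.07]]
    - [2.5,[-4,-4,0],[0,0,0]]
    - [2.5,[-4,-4,0],[0,0,0]]

```text
clock: 10.05
position: [0.5227, 0.0185, 0.2264]
ee_rot: [-2.208, -2.231, 0.003]
force: [0.5, -1.0, 0.4]
width: 0.274
gripper_force: 0.0
```

```bash
python3 - <<'E'
from h import *
to([.502,.010,.046])
a=arm.get_image("scene");b=arm.get_image("side")
im=np.hstack([a[170:370,220:480],b[150:350,190:450]])
cv2.imwrite("pics/c.png",cv2.resize(im,None,fx=1.5,fy=1.5)[:,:,::-1])
E
```

```text
t 10.05 p [522.7  18.5 226.4] yawx 90.59 tilt z [-0.003  0.001 -1.   ] F [ 0.5 -1.   0.4] w 0.27 q [ 0.24  0.32 -0.48  1.79  0.16  1.08 -0.29]
tool shift cm [-0.84 -2.02 18.04]
```

View pics/c.png

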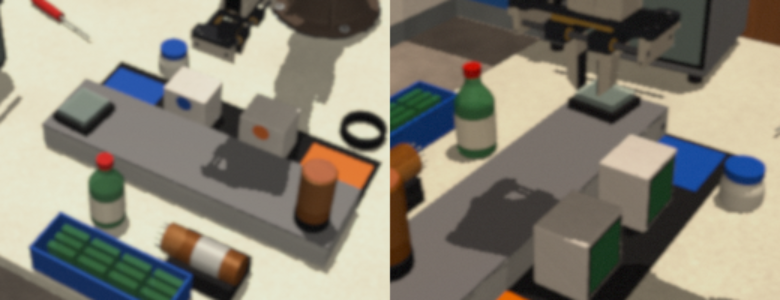

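Both blocks stand with windows towards the robot: blue dot on the right block (crop 182,102), orange on the left (260,132). Next I measure the dots for x and y before going down between them.

```bash
cat >> h.py <<'E'
def dots(show=None):
    im=arm.get_image("scene"); hsv=(((3,90,60),(18,255,255)),((105,90,40),(125,255,255)))
    for n,(lo,hi) in zip(("orange","blue"),hsv):
        for c in comps(mask(im,lo,hi),20):
            w=ray("scene",[c.mean(0)],.075)[0]
            if abs(w[0]-.54)<.03: print(n,c.mean(0).round(),len(c),(w*1000).round(1))
E
python3 - <<'E'
from h import *
dots()
b=arm.get_image("side")
# window lower/upper edges: rays on plane x~.468
p=arm.camera_params("side")
for c in comps(mask(b,*COL['green'])):
    K,R,t=p['camera_matrix'],p['R'],p['t']; d=(np.c_[c,np.ones(len(c))]@np.linalg.inv(K).T)@R; o=-R.T@t
    for x in (.468,):
        w=o+d*((x-o[0])/d[:,0])[:,None]; print(c.mean(0).round(),(w.min(0)*1000).round(),(w.max(0)*1000).round())
E
```

```text
orange [439. 290.] 168 [568.3 243.2  75. ]
orange [393. 258.] 28 [522.3  89.5  75. ]
orange [ 72. 130.] 883 [  529.4 -1168.4    75. ]
blue [342. 239.] 21 [527.4 -71.1  75. ]
blue [311. 227.] 88 [ 529.6 -174.3   75. ]
[333. 320.] [468.  12. -23.] [468.  86.  51.]
[370. 276.] [ 468. -145.  -13.] [468. -75.  60.]
[180. 233.] [468. 325. 365.] [468. 444. 386.]
[245. 217.] [468. 261. 326.] [468. 307. 368.]
```

send_rows:
  increments:
    - [2.5,[-0.6,-1.8,0],[0,0,0]]
    - [2.5,[-0.5,-1.6,2],[0,0,0]]
    - [2.5,[0,0,3],[0,0,0]]
    - [2.5,[0,0,3],[0,0,0]]
    - [2.5,[0,0,0],[0,0,0]]

```text
clock: 10.75
position: [0.4883, 0.008, 0.1446]
ee_rot: [-2.207, -2.229, 0.007]
force: [-0.6, 0.0, 0.3]
width: 0.272
gripper_force: 0.0
```

```bash
python3 -c "
from h import *
to([.486,.007,.048])"
```

```text
t 10.75 p [488.3   8.  144.6] yawx 90.56 tilt z [-0.006  0.    -1.   ] F [-0.6  0.   0.3] w 0.27 q [ 0.25  0.36 -0.47  1.97  0.21  0.87 -0.32]
tool shift cm [-0.1  -0.17  9.66]
```

send_rows:
  increments:
    - [2.5,[-0.1,-0.1,3],[0,0,0]]
    - [2.5,[0,0,3],[0,0,0]]
    - [2.5,[0,0,2.5],[0,0,0]]
    - [2.5,[0,0,1.0],[0,0,0]]
    - [2.5,[0,0,0],[0,0,0]]

```text
clock: 11.25
position: [0.4895, 0.0068, 0.0525]
ee_rot: [-2.211, -2.23, 0.001]
force: [0.1, -0.4, 0.1]
width: 0.271
gripper_force: 0.0
```

```bash
python3 -c "
from h import *
to([.486,.1,.048])"
```

```text
t 11.25 p [489.5   6.8  52.5] yawx 90.51 tilt z [-0.001  0.    -1.   ] F [ 0.1 -0.4  0.1] w 0.27 q [ 0.19  0.49 -0.41  2.06  0.31  0.66 -0.42]
tool shift cm [ 9.32 -0.27  0.45]
```

send_rows:
  increments:
    - [2.5,[1,-0.1,0.2],[0,0,0]]
    - [2.5,[0.8,-0.1,0],[0,0,0]]
    - [2.5,[0.8,0,0],[0,0,0]]
    - [2.5,[0.8,0,0],[0,0,0]]
    - [2.5,[0.8,0,0],[0,0,0]]

```text
clock: 11.75
position: [0.4877, 0.0475, 0.0517]
ee_rot: [2.212, 2.228, -0.001]
force: [0.1, -7.7, 4.8]
width: 0.27
gripper_force: 3.5
```

send_rows:
  increments:
    - [2.5,[0.8,0,0],[0,0,0]]
    - [2.5,[0.8,0,0],[0,0,0]]
    - [2.5,[0.8,0,0],[0,0,0]]
    - [2.5,[0.8,0,0],[0,0,0]]
    - [2.5,[0.8,0,0],[0,0,0]]

```text
clock: 12.25
position: [0.4874, 0.0874, 0.0517]
ee_rot: [2.212, 2.227, -0.001]
force: [-0.2, -7.4, 6.1]
width: 0.274
gripper_force: 3.7
```

send_rows:
  increments:
    - [2.5,[0.8,0,0],[0,0,0]]
    - [2.5,[0.8,0,0],[0,0,0]]
    - [2.5,[0.8,0,0],[0,0,0]]
    - [2.5,[0.8,0,0],[0,0,0]]
    - [2.5,[0.8,0,0],[0,0,0]]

```text
clock: 12.75
position: [0.4869, 0.1273, 0.0516]
ee_rot: [2.212, 2.227, -0.001]
force: [-0.3, -6.6, 5.2]
width: 0.271
gripper_force: 3.7
```

```bash
cat >> h.py <<'E'
def win(): # upright windows: window-plane x and y from known centre height .051, square's edges
    b=arm.get_image("side"); p=arm.camera_params("side"); K,R,t=p['camera_matrix'],p['R'],p['t']; o=-R.T@t
    for c in comps(mask(b,*COL['green'])):
        q=cv2.minAreaRect(c.astype(np.float32))[0]; w=ray("side",[q],.051)[0]
        if .4<w[0]<.52:
            d=(np.c_[c,np.ones(len(c))]@np.linalg.inv(K).T)@R; v=o+d*((w[0]-o[0])/d[:,0])[:,None]
            print('win',q,(w*1000).round(1),'block c',(w[0]*1000+37.5).round(),'ext',(v.min(0)*1000).round(),(v.max(0)*1000).round())
E
python3 -c "
from h import *
to([.486,.1675,.05]); win(); dots()"
```

```text
t 12.75 p [486.9 127.3  51.6] yawx 90.39 tilt z [ 0.001 -0.002 -1.   ] F [-0.3 -6.6  5.2] w 0.27 q [-0.06  0.5  -0.41  2.03  0.32  0.67 -0.66]
tool shift cm [ 4.02 -0.06  0.15]
win (303.5622863769531, 352.0574951171875) [447.1 185.2  51. ] block c 485.0 ext [447. 149.  15.] [447. 217.  85.]
win (370.45050048828125, 276.49505615234375) [451.9 -72.4  51. ] block c 489.0 ext [ 452. -107.   16.] [452. -39.  86.]
orange [439. 290.] 177 [567.1 242.8  75. ]
orange [ 72. 131.] 883 [  530.1 -1167.8    75. ]
blue [342. 239.] 21 [527.4 -71.1  75. ]
blue [311. 227.] 88 [ 529.7 -174.2   75. ]
```

send_rows:
  increments:
    - [2.5,[0.8,0,0],[0,0,0]]
    - [2.5,[0.8,0,0],[0,0,0]]
    - [2.5,[0.8,0,0],[0,0,0]]
    - [2.5,[0.8,0,0],[0,0,0]]
    - [2.5,[0.6,0,0],[0,0,0]]

```text
clock: 13.35
position: [0.4863, 0.1654, 0.0511]
ee_rot: [2.213, 2.228, -0.002]
force: [0.2, -6.5, 6.1]
width: 0.27
gripper_force: 3.6
```

send_rows:
  increments:
    - [2.5,[0,0,0],[0,0,0]]
    - [2.5,[-2,0,0],[0,0,0]]
    - [2.5,[-3,0,0],[0,0,0]]
    - [2.5,[-4,0,0],[0,0,0]]
    - [2.5,[-3,0,0],[0,0,0]]

```text
clock: 13.85
position: [0.4869, 0.0445, 0.0508]
ee_rot: [2.213, 2.23, -0.0]
force: [0.0, 1.0, -0.4]
width: 0.271
gripper_force: 0.0
```

```bash
python3 -c "
from h import *
to([.488,.05,.05]); win()"
```

```text
t 13.85 p [486.9  44.5  50.8] yawx 90.44 tilt z [ 0. -0. -1.] F [ 0.   1.  -0.4] w 0.27 q [ 0.11  0.49 -0.41  2.06  0.32  0.65 -0.5 ]
tool shift cm [0.55 0.11 0.08]
win (290.5081787109375, 366.0901794433594) [447.3 223.4  51. ] block c 485.0 ext [447. 190.  14.] [447. 257.  84.]
```

send_rows:
  increments:
    - [2.5,[-2.5,0.1,0],[0,0,0]]
    - [2.5,[-2,0,0],[0,0,0]]
    - [2.5,[-0.8,0,0],[0,0,0]]
    - [2.5,[-0.8,0,0],[0,0,0]]
    - [2.5,[-0.8,0,0],[0,0,0]]

```text
clock: 14.4
position: [0.4889, -0.0215, 0.0509]
ee_rot: [-2.211, -2.232, -0.002]
force: [0.2, 5.1, 1.2]
width: 0.275
gripper_force: 2.4
```

send_rows:
  increments:
    - [2.5,[-0.8,0,0],[0,0,0]]
    - [2.5,[-0.8,0,0],[0,0,0]]
    - [2.5,[-0.8,0,0],[0,0,0]]
    - [2.5,[-0.8,0,0],[0,0,0]]
    - [2.5,[-0.8,0,0],[0,0,0]]

```text
clock: 14.9
position: [0.4893, -0.0626, 0.0509]
ee_rot: [-2.212, -2.231, -0.001]
force: [0.3, 5.4, 1.5]
width: 0.272
gripper_force: 2.6
```

send_rows:
  increments:
    - [2.5,[-0.8,0,0],[0,0,0]]
    - [2.5,[-0.8,0,0],[0,0,0]]
    - [2.5,[-0.8,0,0],[0,0,0]]
    - [2.5,[-0.8,0,0],[0,0,0]]
    - [2.5,[-0.8,0,0],[0,0,0]]

```text
clock: 15.4
position: [0.4895, -0.1025, 0.0509]
ee_rot: [-2.211, -2.231, -0.001]
force: [0.9, 5.6, 2.4]
width: 0.268
gripper_force: 2.8
```

```bash
python3 -c "
from h import *
to([.488,-.16,.05]); win()"
```

```text
t 15.4 p [ 489.5 -102.5   50.9] yawx 90.51 tilt z [ 0.     0.001 -1.   ] F [0.9 5.6 2.4] w 0.27 q [ 0.41  0.5  -0.41  2.03  0.31  0.66 -0.2 ]
tool shift cm [-5.75 -0.2   0.08]
win (290.50689697265625, 366.0827331542969) [447.3 223.4  51. ] block c 485.0 ext [447. 189.  15.] [447. 257.  84.]
win (386.5655822753906, 263.2787170410156) [ 445.1 -135.2   51. ] block c 483.0 ext [ 445. -166.   31.] [ 445. -106.   96.]
```

send_rows:
  increments:
    - [2.5,[-0.8,0,0],[0,0,0]]
    - [2.5,[-0.8,0,0],[0,0,0]]
    - [2.5,[-0.8,0,0],[0,0,0]]
    - [2.5,[-0.8,0,0],[0,0,0]]
    - [2.5,[-0.8,0,0],[0,0,0]]

```text
clock: 15.95
position: [0.4897, -0.1423, 0.0508]
ee_rot: [-2.211, -2.231, -0.001]
force: [-0.3, 5.6, 3.8]
width: 0.27
gripper_force: 2.9
```

send_rows:
  increments:
    - [2.5,[-0.8,0,0],[0,0,0]]
    - [2.5,[-0.7,0,0],[0,0,0]]
    - [2.5,[0,0,0],[0,0,0]]
    - [2.5,[2,0,0],[0,0,0]]
    - [2.5,[3,0,0],[0,0,0]]

```text
clock: 16.45
position: [0.4889, -0.1098, 0.0504]
ee_rot: [2.217, 2.225, -0.003]
force: [-0.0, 0.7, 0.4]
width: 0.274
gripper_force: 0.0
```

send_rows:
  increments:
    - [2.5,[4,0,0],[0,0,0]]
    - [2.5,[4,0,-4],[0,0,0]]
    - [2.5,[3,0,-4.5],[0,0,0]]
    - [2.5,[0,0,-4.5],[0,0,0]]
    - [2.5,[0,0,-4.5],[0,0,0]]

```text
clock: 16.95
position: [0.4878, -0.0039, 0.2192]
ee_rot: [-2.21, -2.233, 0.002]
force: [1.0, -1.0, -0.5]
width: 0.274
gripper_force: 0.0
```

send_rows:
  increments:
    - [2.5,[0,0,-4.5],[0,0,0]]
    - [2.5,[0,0,-4.5],[0,0,0]]
    - [2.5,[0,0,-4],[0,0,0]]
    - [2.5,[0,0,0],[0,0,0]]
    - [2.5,[0,0,0],[0,0,0]]

```text
clock: 17.45
position: [0.4886, -0.0052, 0.348]
ee_rot: [2.212, 2.228, 0.0]
force: [-0.1, -0.2, -0.1]
width: 0.273
gripper_force: 0.0
```

```bash
python3 - <<'E'
from h import *
st(); win(); dots()
a=arm.get_image("scene");b=arm.get_image("side")
im=np.hstack([a[170:370,220:480],b[190:430,190:450][:200]])
im2=np.hstack([a[190:340,235:490],b[220:420,200:440][:150]])
cv2.imwrite("pics/d.png",cv2.resize(np.vstack([np.hstack([cv2.resize(a[190:340,235:485],(400,240)),cv2.resize(b[220:430,200:440],(400,350))[:240]]),np.zeros((1,800,3),np.uint8)]),None,fx=1,fy=1)[:,:,::-1])
cv2.imwrite("pics/e.png",cv2.resize(b[220:430,200:440],None,fx=2.5,fy=2.5,interpolation=cv2.INTER_CUBIC)[:,:,::-1])
cv2.imwrite("pics/f.png",cv2.resize(a[190:340,235:485],None,fx=3,fy=3,interpolation=cv2.INTER_CUBIC)[:,:,::-1])
E
```

```text
t 17.45 p [488.6  -5.2 348. ] yawx 90.41 tilt z [ 0.001 -0.001 -1.   ] F [-0.1 -0.2 -0.1] w 0.27 q [ 0.34  0.17 -0.51  1.66  0.09  1.33 -0.18]
win (290.54705810546875, 366.1117858886719) [447.2 223.4  51. ] block c 485.0 ext [447. 190.  15.] [447. 257.  84.]
win (397.6846618652344, 247.5231170654297) [ 451.4 -207.3   51. ] block c 489.0 ext [ 451. -237.   19.] [ 451. -178.   87.]
orange [462. 286.] 42 [523.4 291.3  75. ]
orange [ 72. 130.] 883 [  529.4 -1168.4    75. ]
blue [327. 231.] 33 [ 522.5 -123.6   75. ]
blue [300. 222.] 20 [ 527.6 -211.1   75. ]
```

View pics/e.png

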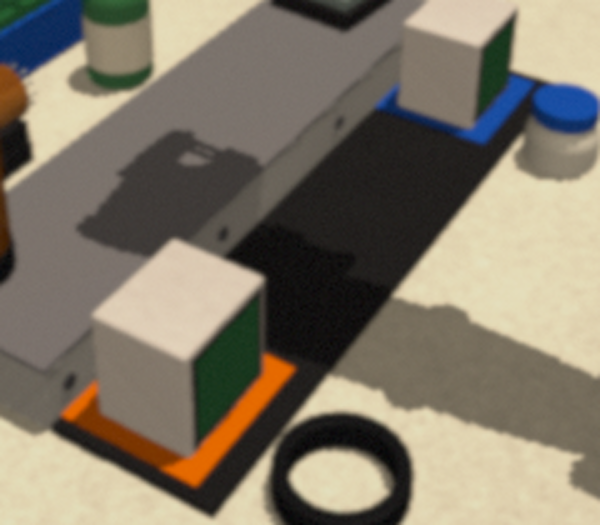

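View pics/f.png

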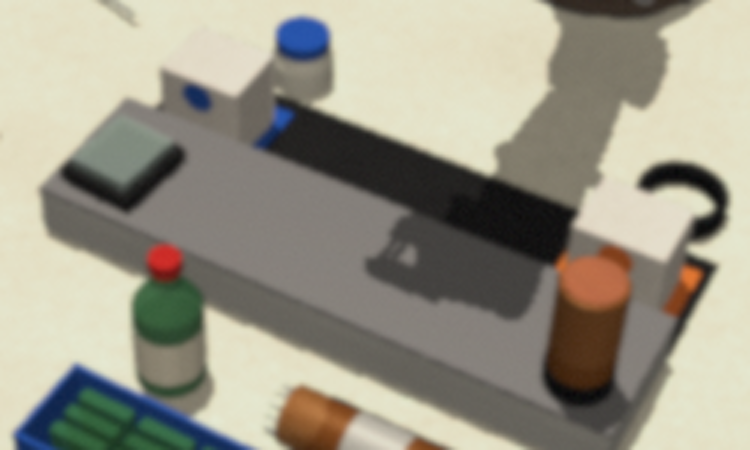

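Both blocks stand squarely inside their own pads with margin all round (left block near (180,350), right near (455,65) in the side crop). The other things look unmoved and the gripper is clear, so I'm handing in.

```bash
python3 -c "
from cell import arm
print(arm.sign_off())"
```

```text
the job is handed in; nothing more can be done
None
```

I tipped both blocks onto the strip with their windows facing the robot and slid each onto its pad (right block on blue, left on orange). I handed the job in at about 17.5 s; the last pictures show both blocks square and inside their pads and nothing else visibly moved, though hand-in returned no verdict.

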